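# Hang the blue pipette on the carousel

### The job

Turn the pipette carousel until its one empty cradle faces front, over the red pointer on its foot. Then take the blue pipette from the white bench rack and hang it upright in that cradle, leaving the cradle at the front and the yellow pipette undisturbed in the rack.

Things in the scene. Friction and masses are not known exactly. Their poses are not given: they have to be found in the camera images.
- stand: Fixed foot of the carousel: black disc, 210 mm across, with a red pointer on a tab out to 155 mm. Origin: on the vertical turning axis at bench level; z up; the pointer (front) lies along -x, roughly towards the robot. Its rotor turns either way with slight friction (0.08 N m), stays where left, and has 4 grey cradles 90 degrees apart; three hold pipettes (green, red, black; tops at 215 mm) clipped in for good.
- knob (a point): Centre of the round black fluted knob on top of the carousel's rotor, on the turning axis: 41 mm in diameter, 35 mm tall, its top 260 mm above the bench; this point is 243 mm above the bench. Grip it from above at any yaw and turn the rotor with it. At the start the empty cradle is 34 to 80 degrees from the pointer; clockwise seen from above brings it there the short way.
- cradle (a point): Hanging point of the empty cradle, 85 mm from the axis, 115 mm above the bench: midway between its two radial prongs, level with their tops. Gap 28 mm, open at the outer end; prongs 12 mm wide, 8 mm thick, out to 125 mm from the axis. Lips at the outer ends and a stop at the inner end, 8 mm high, leave the 50 mm flange 9 mm play either way. x points to the axis, z up.
- pipette_blue: Upright white pipette, 0.1 kg, blue flange, band and button. Origin: centre of the flange's underside, z up. Flange 50 mm wide, 5 mm thick. Above: handle 28 mm in diameter to z = 85 mm, button top at 100 mm. Below: stem 12 mm, tapering to 6 mm at z = -90 mm. Grip at z = 65 mm; lift 95 mm to clear the rack, 130 mm to clear the cradle's lips; it hangs by its flange, lowered in from above.
- pipette_yellow: Bystander, to stay where it is: the same pipette in yellow, same origin and axes, top 200 mm above the bench: carry the blue one round it. Both stand in a fixed white rack (170 x 64 mm, top plate 100 mm above the bench), flanges on the plate, stems through its two 24 mm square holes 90 mm apart; the rack's long side runs along the line from blue to yellow.
Not all that is in view belongs to the job. What is shaped like the pipette_blue but pink or purple is not meant.

How it is judged:
On the way:
1. the empty cradle is turned to the front, over the red pointer (within 15 degrees), before the blue pipette is in it (x of cradle in the frame of stand below -0.07 m and y of cradle in the frame of stand between -0.022 and 0.022 m and distance between pipette_blue and cradle above 0.06 m), for 0.2 s.
At the end, for the whole second after the job is handed in: The cradle is over the red pointer within 15 degrees; the blue pipette hangs in it, released, at rest, flange on the prongs (5 mm in height, 15 mm sideways), upright within 10 degrees; the yellow pipette is still in the rack (within 20 mm and 11 degrees) (x of cradle in the frame of stand below -0.07 m and y of cradle in the frame of stand between -0.022 and 0.022 m and horizontal distance between pipette_blue and cradle below 0.015 m and z of pipette_blue in the frame of cradle between -0.005 and 0.005 m and angle between pipette_blue's own z axis and vertical below 0.17 rad and linear speed of pipette_blue below 0.03 m/s and contact force between pipette_blue and the fingers below 0.1 N and distance of pipette_yellow from where it was at the start of the episode below 0.02 m and angle between pipette_yellow's own z axis and vertical below 0.2 rad); the robot touches nothing.
It fails at once if the yellow pipette is pulled out, knocked or tipped (moved over 20 mm or tilted over 0.2 rad) (distance of pipette_yellow from where it was at the start of the episode above 0.02 m or angle between pipette_yellow's own z axis and vertical above 0.2 rad).
It also fails if it takes over 53 s, if anything falls off the work surface, if the arm or the gripper's body presses on something with over 40 N, if the wrist force passes 120 N, or if a joint passes its speed limit or range.

### The arm

A 6-joint arm with a two-finger parallel gripper is mounted at the origin on the work surface. World frame = base frame: x ahead of the robot, y to its left, z up, the work surface at z = 0. Lengths are in m, angles in rad, forces in N, time in s.
With the tool pointing down it reaches from about 0.35 to 0.975 m from the base axis. Payload 7.1 kg.
Tool frame: the origin (TCP) lies midway between the tips of the shut fingers; the grasp point (between the pads) lies 19 mm behind it; z points along the fingers, x is the direction in which the jaws open and shut, and the axes are right-handed (so a half turn about z gives the same grasp; the last joint's range is limited). The gripper opens to 88 mm and grips with 3 to 60 N. Pads are 20 mm wide; open, the fingers measure 115 mm over their backs; the gripper's body (75 mm by 178 mm) begins 61 mm behind the grasp point.
Start: joints at [1.176, 0.423, 1.63, -0, 1.089, -0.019], TCP at [0.229, 0.581, 0.223] pointing down, gripper open.
Joint ranges: [-3, 3], [-0.9, 2.11], [0.09, 2.58], [-1.31, 4.45], [0.11, 2.69], [-2.54, 2.54]. Speed limits (rad/s): [2.39, 2.39, 3.01, 3.14, 3.14, 3.14].

### API

Orientations are given as a unit quaternion [w, x, y, z].
In Python, from station import move_pose, movel, movej, command_gripper, wait, inverse_kinematics, read_camera, camera_info, MotionError, job_done, get_time, get_joint_pos, get_qvel, get_effort, get_tcp_pos, get_ee_rot, get_ft_force, get_ft_torque, get_grip_width gives the robot as it stands. Calls block until the motion is done:
- move_pose(position, orientation): joint-space move of the TCP to a pose.
- movel(position, frame=None, v=0.15, until_force=None): straight line of the TCP; frame=None keeps the orientation; v is the mean speed in m/s. With until_force (N) it stops when the force on the tool has changed by that much, and returns True; else False.
- movej(angles): joint-space move.
- command_gripper(opening): opening from 0.0 (shut) to 1.0 (fully open); the grip force is fixed at half the most; returns when the fingers have stopped.
- wait(seconds).
- inverse_kinematics(position, orientation): joint angles nearest the present ones, or None.
- read_camera(name): name is "scene" or "side" or "wrist"; returns the picture (400x640x3 uint8, red, green, blue); there is no depth.
- camera_info(name): a dict with "intrinsics" (3x3 intrinsics, pixels), "T" (4x4, takes a point from camera to world coordinates); the wrist camera has in their place "tool_from_camera" (4x4, takes a point from camera to tool coordinates, whose origin is the TCP and whose axes are the tool frame's). Camera axes: x right, y up, looking along -z (the intrinsics and any distortion apply to the point x, -y, -z); pixel columns grow to the right and rows downward; lengths in m; the calibration is good to about 2 mm. The wrist camera is an equidistant fisheye: a pixel r from the principal point sees the ray r / f radians off the axis. A picture is of the moment at which its call begins: read the wrist's pose just before it. camera_info takes no time and is no camera call.
A pose or a line that the arm cannot do raises MotionError and nothing moves.
- job_done(): hands the job in, once; it reports no verdict.
Readings, each from a call of its own:
- get_time(): time.
- get_joint_pos(): joint angles.
- get_qvel(): joint speeds.
- get_effort(): joint torques, N m.
- get_tcp_pos(): TCP position.
- get_ee_rot(): TCP orientation.
- get_ft_force(): force on the tool from outside, world axes, zero at the start.
- get_ft_torque(): the same for the moment, N m.
- get_grip_width(): opening from 0.0 (shut) to 1.0 (fully open).
Only numpy, scipy, OpenCV 4.12 (cv2) and the standard library are available. Lean on these libraries where they do the work, as an engineer would, in place of code of your own. Each camera call takes 0.05 s, during which the arm holds its last target.

## Working session

There is one attempt and no reset: what is moved stays moved. The work goes in short steps, each a Python script; the robot and the scene stay as the last script left them, time stands still between calls to the robot, and variables do not carry over. Pictures are saved under pics/ and viewed, and the job is handed in when it is done.

```bash
ls; mkdir -p pics; python3 - <<'E'
from station import *
import cv2
for n in ["scene","side","wrist"]:
    cv2.imwrite(f"pics/{n}0.png",read_camera(n)[:,:,::-1])
    print(n,camera_info(n))
print(get_time(),get_ee_rot(),get_tcp_pos())
E
```

```text
pics
scene {'intrinsics': array([[388.99167552,   0.        , 308.99953133],
       [  0.        , 388.99167552, 191.60698744],
       [  0.        ,   0.        ,   1.        ]]), 'T': array([[-0.83813592, -0.46028374,  0.29268934,  0.74326079],
       [ 0.54539249, -0.71569686,  0.43626258,  0.3144089 ],
       [ 0.00867227,  0.52527791,  0.85088654,  0.74910089],
       [ 0.        ,  0.        ,  0.        ,  1.        ]])}
side {'intrinsics': array([[435.33029548,   0.        , 315.07466128],
       [  0.        , 435.33029548, 196.83726054],
       [  0.        ,   0.        ,   1.        ]]), 'T': array([[-0.94204778,  0.23429135, -0.24011154,  0.32252671],
       [-0.3354613 , -0.66517075,  0.66709338,  0.53565084],
       [-0.00342096,  0.70898197,  0.70521831,  0.73480874],
       [ 0.        ,  0.        ,  0.        ,  1.        ]])}
wrist {'intrinsics': array([[309.70691629,   0.        , 323.11134004],
       [  0.        , 309.70691629, 196.30066286],
       [  0.        ,   0.        ,   1.        ]]), 'tool_from_camera': array([[ 9.99999984e-01, -1.32507934e-04, -1.18577323e-04,
        -7.81215293e-04],
       [-1.61472804e-04, -9.55966166e-01, -2.93476853e-01,
        -8.08841914e-02],
       [-7.44678972e-05,  2.93476867e-01, -9.55966172e-01,
        -1.61349001e-01],
       [ 0.00000000e+00,  0.00000000e+00,  0.00000000e+00,
         1.00000000e+00]])}
0.15 [ 3.06043133e-04  8.26750526e-01  5.62568428e-01 -4.87833668e-04] [0.22918689 0.58101095 0.22208957]
```

View pics/scene0.png

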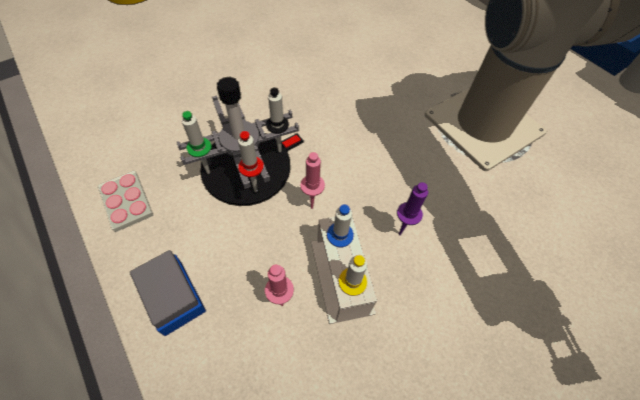

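View pics/side0.png

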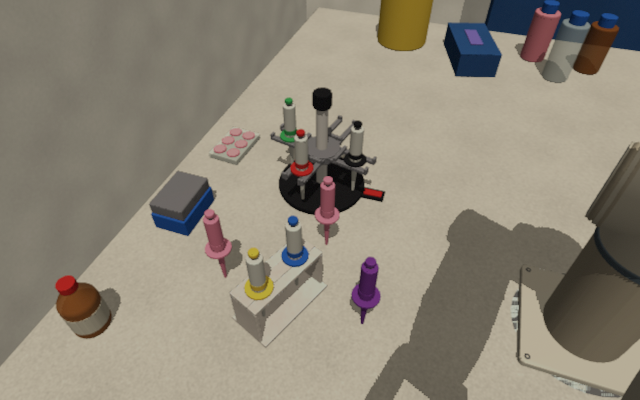

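View pics/wrist0.png

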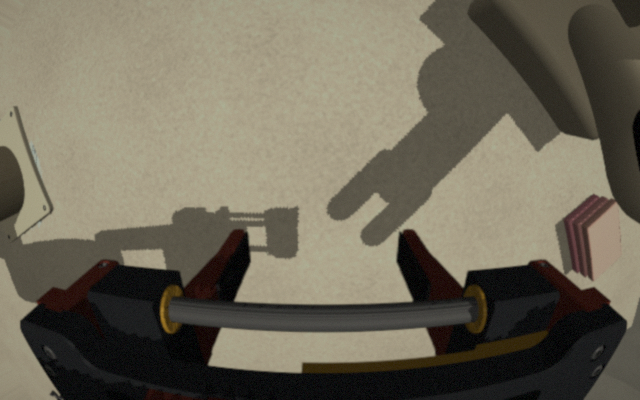

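The scene view shows the knob top near (229,83), the red pointer near (291,142), the blue button near (344,209) and the yellow button near (359,260). The side view shows the knob top at (322,95), the pointer at (373,194), blue at (293,220) and yellow at (253,252). Pink and purple decoys stand around the rack. I'll zoom in and measure by colour.

```bash
cat > h.py <<'E'
from station import *
import numpy as np, cv2
def ray(n,uv):
    c=camera_info(n);K=c["intrinsics"];T=c["T"]
    d=np.array([(uv[0]-K[0,2])/K[0,0],-(uv[1]-K[1,2])/K[1,1],-1.])
    d=T[:3,:3]@d; return T[:3,3],d/np.linalg.norm(d)
def atz(n,uv,z):
    o,d=ray(n,uv); return o+d*(z-o[2])/d[2]
def tri(a,b):
    o1,d1=ray("scene",a);o2,d2=ray("side",b)
    A=np.stack([d1,-d2],1);s=np.linalg.lstsq(A,o2-o1,rcond=None)[0]
    p,q=o1+d1*s[0],o2+d2*s[1]; return (p+q)/2,np.linalg.norm(p-q)
def proj(n,p):
    c=camera_info(n);K=c["intrinsics"];T=c["T"]
    q=T[:3,:3].T@(np.asarray(p)-T[:3,3]); return np.array([K[0,2]+K[0,0]*q[0]/-q[2],K[1,2]-K[1,1]*q[1]/-q[2]])
E
python3 - <<'E'
from h import *
for n in ["scene","side"]:
    im=cv2.imread(f"pics/{n}0.png")
    hsv=cv2.cvtColor(im,cv2.COLOR_BGR2HSV)
    for c,lo,hi in [("blue",(105,150,60),(125,255,255)),("yellow",(22,180,80),(32,255,255)),("red",(0,200,70),(4,255,255)),("green",(50,150,50),(80,255,255))]:
        m=cv2.inRange(hsv,lo,hi); k,l,s,ce=cv2.connectedComponentsWithStats(m)
        print(n,c,[(s[i].tolist(),ce[i].round(1).tolist()) for i in range(1,k) if s[i][4]>15])
a=cv2.imread("pics/scene0.png")[60:220,160:320]; cv2.imwrite("pics/sc_crop.png",cv2.resize(a,(600,600),interpolation=3)) # x3.75
b=cv2.imread("pics/side0.png")[75:225,250:410]; cv2.imwrite("pics/si_crop.png",cv2.resize(b,(640,600),interpolation=3)) # x4
for n,uv in [("scene",(229,83)),("side",(322,95))]: print("knob",atz(n,uv,.26))
for n,uv in [("scene",(344,209)),("side",(293,220))]: print("blue",atz(n,uv,.2))
for n,uv in [("scene",(359,260)),("side",(253,252))]: print("yel",atz(n,uv,.2))
for n,uv in [("scene",(291,142)),("side",(373,194))]: print("ptr",atz(n,uv,.01))
E
```

```text
scene blue [([627, 35, 13, 8, 41], [633.6, 38.9]), ([340, 205, 9, 10, 68], [343.9, 209.3]), ([327, 225, 26, 22, 262], [339.1, 237.8]), ([157, 256, 48, 79, 567], [182.8, 311.8])]
scene yellow [([111, 0, 33, 4, 101], [126.3, 1.2]), ([354, 256, 11, 10, 86], [358.7, 260.4]), ([339, 269, 28, 26, 345], [351.3, 284.8])]
scene red [([240, 132, 9, 8, 55], [244.3, 135.3]), ([282, 135, 19, 13, 117], [291.0, 140.9]), ([239, 158, 24, 19, 238], [251.0, 168.6])]
scene green [([183, 112, 8, 8, 52], [186.8, 115.3]), ([187, 139, 25, 18, 217], [199.4, 148.7])]
side blue [([449, 0, 191, 77, 5835], [542.4, 26.9]), ([152, 187, 61, 48, 909], [185.3, 216.2]), ([288, 217, 10, 9, 66], [292.5, 220.6]), ([282, 247, 26, 20, 269], [294.8, 257.5])]
side yellow [([378, 0, 54, 50, 2331], [403.6, 23.3]), ([248, 253, 10, 6, 26], [252.8, 255.8]), ([249, 277, 21, 14, 64], [260.6, 285.2]), ([247, 294, 23, 6, 25], [258.2, 297.2])]
side red [([297, 130, 7, 6, 36], [300.0, 132.6]), ([290, 162, 23, 14, 167], [301.3, 169.1]), ([363, 188, 19, 9, 104], [372.2, 192.4]), ([56, 276, 22, 19, 307], [66.5, 285.4])]
side green [([285, 99, 7, 5, 26], [288.1, 100.8]), ([281, 131, 15, 11, 84], [286.8, 136.0])]
knob [ 0.57087902 -0.20395374  0.26      ]
knob [ 0.56892985 -0.19320221  0.26      ]
blue [0.52482428 0.0911535  0.2       ]
blue [0.52083122 0.09306021 0.2       ]
yel [0.55704942 0.17434069 0.2       ]
yel [0.55457248 0.17557146 0.2       ]
ptr [ 0.44867091 -0.2065045   0.01      ]
ptr [ 0.44275633 -0.20467922  0.01      ]
```

View pics/sc_crop.png

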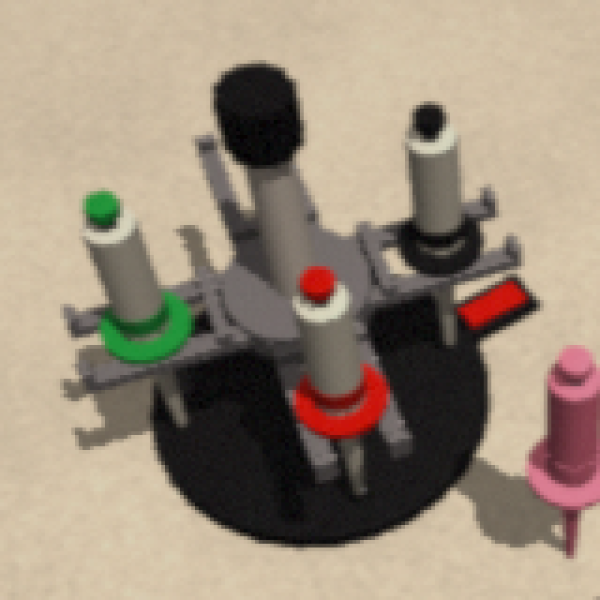

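View pics/si_crop.png

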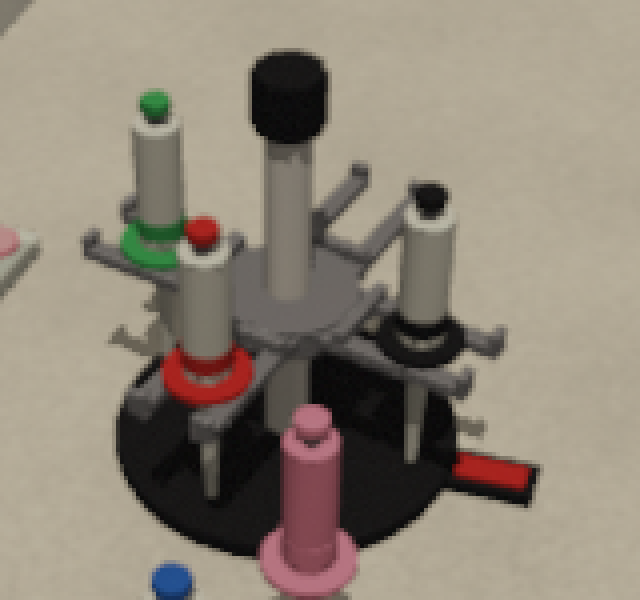

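```bash
python3 - <<'E'
from h import *
P={}
for k,z,a,b in [("knob",.26,(228.3,82.5),(322.2,92)),("green",.210,(186.6,114.8),(288.6,100.6)),("red",.210,(244.5,135),(300.2,132.4)),("black",.210,(274.4,91),(357.7,123.8)),("blue",.195,(343.9,209),(292.7,220.4)),("yel",.195,(358.9,260.2),(252.7,252.5)),("ptr",.01,(291,141),(372.3,192.6)),("pink1",.1,(313,157),(328,181)),("pink2",.1,(277,270),(210,215)),("purple",.1,(421,187),(370,263))]:
    t,e=tri(a,b);s=atz("scene",a,z);d=atz("side",b,z);P[k]=(s+d)/2
    print(k,t.round(4),round(e,4),s.round(4),d.round(4))
m=(P["green"]+P["black"])/2; print("mid",m)
for k in ["green","red","black","ptr"]:
    v=(P[k]-P["knob"])[:2]; w=(P[k]-m)[:2]; print(k,np.hypot(*v),np.degrees(np.arctan2(v[1],v[0])),np.hypot(*w),np.degrees(np.arctan2(w[1],w[0])))
v=P["yel"]-P["blue"];print(np.linalg.norm(v),np.degrees(np.arctan2(v[1],v[0])))
E
```

```text
knob [ 0.5719 -0.2042  0.2606] 0.0013 [ 0.5714 -0.2058  0.26  ] [ 0.5722 -0.2041  0.26  ]
green [ 0.657  -0.2246  0.2096] 0.0001 [ 0.6571 -0.2242  0.21  ] [ 0.6568 -0.2241  0.21  ]
red [ 0.5904 -0.1227  0.2111] 0.0005 [ 0.5899 -0.1239  0.21  ] [ 0.591  -0.1238  0.21  ]
black [ 0.4897 -0.1893  0.2108] 0.0001 [ 0.4893 -0.1901  0.21  ] [ 0.49   -0.1904  0.21  ]
blue [0.5229 0.0891 0.1945] 0.0006 [0.523 0.089 0.195] [0.5228 0.0899 0.195 ]
yel [0.5562 0.1738 0.1961] 0.0005 [0.5557 0.1732 0.195 ] [0.5568 0.1733 0.195 ]
ptr [ 0.446  -0.2111  0.0076] 0.0003 [ 0.447  -0.2091  0.01  ] [ 0.4455 -0.2088  0.01  ]
pink1 [ 0.5019 -0.0342  0.1824] 0.0004 [ 0.467  -0.0846  0.1   ] [ 0.5287 -0.1195  0.1   ]
pink2 [0.6661 0.1159 0.1837] 0.0009 [0.6545 0.086  0.1   ] [0.7184 0.0527 0.1   ]
purple [0.3805 0.1213 0.1819] 0.0015 [0.3275 0.0927 0.1   ] [0.3894 0.0609 0.1   ]
mid [ 0.57329473 -0.20719925  0.21      ]
green 0.08729279890281265 -12.72911839757966 0.08534475311042984 -11.454629901991048
red 0.0831917016563639 77.04666009940642 0.08510519101400585 78.37747729235015
black 0.08344089487269242 169.87870353030726 0.08534475311042984 168.54537009800896
ptr 0.1255830120656585 -178.1582343509273 0.1270326968305621 -179.21036872306263
0.0901505443134934 68.30991810146293
```

Triangulated heights agree with the given ones: knob 0.261, buttons about 0.21 and 0.195. The three pipettes sit at radius 85 mm and at −11.5, 78.4 and 168.5°, so the empty cradle is at −101.5°. The pointer is at about −178.6°, so I need to turn about −77°, clockwise. Going to the knob.

```bash
cat >> h.py <<'E'
def down(deg):
    p=np.radians(deg)/2; return [0,float(np.cos(p)),float(np.sin(p)),0]
AX=np.array([.5727,-.206])
def st(*a): print(*a,"t",round(get_time(),2),"tcp",np.round(get_tcp_pos(),4),"F",np.round(get_ft_force(),1),"w",round(get_grip_width(),3),flush=True)
E
python3 - <<'E'
from h import *
movel([.229,.581,.37],v=.25)
move_pose([*AX,.36],down(20)); st("above",get_joint_pos())
r=movel([*AX,.228],v=.12,until_force=8); st("down",r)
if not r:
    command_gripper(0); st("grip",np.round(get_joint_pos(),3))
    print(get_ft_torque(), inverse_kinematics(list(get_tcp_pos()),down(-57)))
cv2.imwrite("pics/scene1.png",read_camera("scene")[:,:,::-1])
E
```

```text
above [-3.63706428e-01  2.75978580e-01  1.52157675e+00  1.19411344e-04
  1.34399331e+00 -7.13867836e-01] t 3.91 tcp [ 0.573  -0.2053  0.36  ] F [0.3 0.2 0.1] w 1.001
down False t 5.16 tcp [ 0.5732 -0.2062  0.2288] F [-0.  -0.2 -0.1] w 1.0
grip [-3.640e-01  3.940e-01  1.662e+00  1.000e-03  1.084e+00 -7.140e-01] t 5.98 tcp [ 0.5739 -0.2056  0.228 ] F [ 7.   2.5 -2.5] w 0.427
[ 0.24361685 -0.55045765  0.05519072] [-3.63519287e-01  3.94754934e-01  1.66089984e+00 -4.44089210e-16
  1.08593788e+00  6.31318387e-01]
```

View pics/scene1.png

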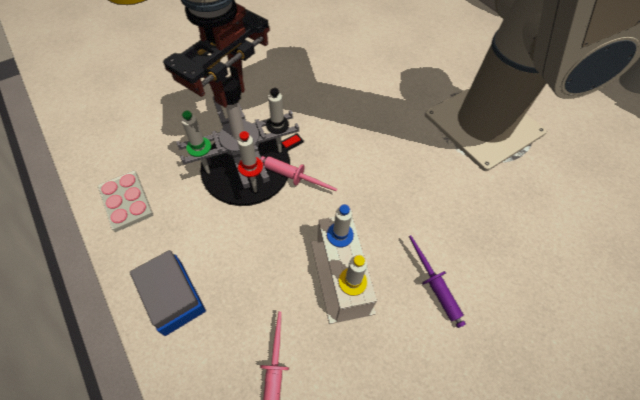

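The knob is gripped: width 37.6 mm on the fluted 41 mm knob, with low force. The decoys have toppled on their own, and one pink pipette now lies beside the carousel, from (265,162) to (335,190). I'll check whether it blocks the rotor.

```bash
python3 - <<'E'
from h import *
im=read_camera("side")[:,:,::-1]; cv2.imwrite("pics/side1.png",im)
cv2.imwrite("pics/side1c.png",cv2.resize(im[75:275,220:420],(600,600),interpolation=3))
a=cv2.imread("pics/scene1.png")[90:230,180:350]; cv2.imwrite("pics/scene1c.png",cv2.resize(a,None,fx=4,fy=4,interpolation=3))
E
```

```text
(no output)
```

View pics/side1c.png

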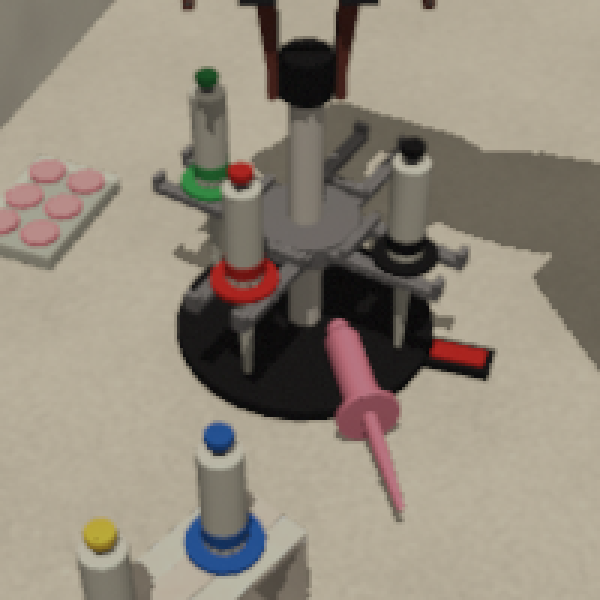

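View pics/scene1c.png

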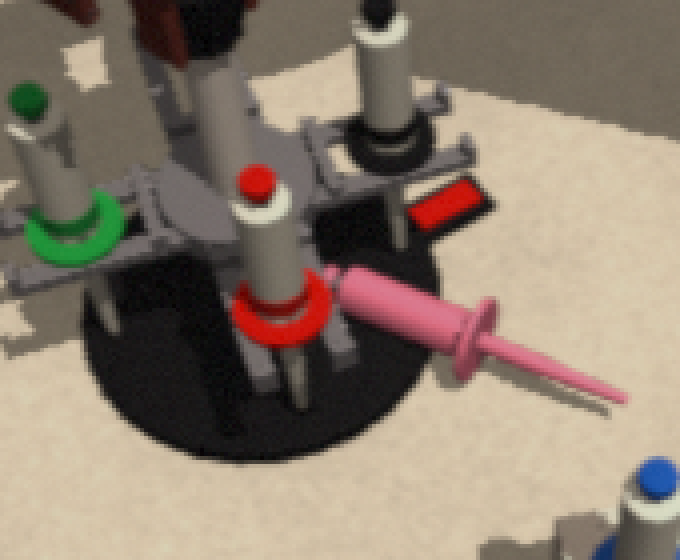

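```bash
python3 - <<'E'
from h import *
for n,uv,z in [("scene",(336.5,190),.004),("scene",(298,174.5),.025),("scene",(263,159),.035),("side",(353,246),.004),("side",(342,212),.025),("side",(332,184),.035)]:
    p=atz(n,uv,z); v=p[:2]-AX; print(n,p.round(3),np.hypot(*v).round(3),np.degrees(np.arctan2(v[1],v[0])).round(0))
E
```

```text
scene [ 0.432 -0.038  0.004] 0.219 130.0
scene [ 0.49  -0.108  0.025] 0.128 130.0
scene [ 0.538 -0.181  0.035] 0.043 144.0
side [ 0.445 -0.042  0.004] 0.208 128.0
side [ 0.491 -0.111  0.025] 0.125 130.0
side [ 0.538 -0.18   0.035] 0.044 143.0
```

The pink one lies on the foot at about 131°, in the path of the black stem. It is light and free, so the turn will sweep it aside, away from the front. I'll turn in steps and watch the forces.

```bash
python3 - <<'E'
from h import *
q0=np.array(get_joint_pos())
for k in range(1,7):
    q=q0.copy(); q[5]+=np.radians(77.1)*k/6; movej(list(q))
    st(k,np.round(get_ft_torque(),2))
for n in ["scene","side"]:
    cv2.imwrite(f"pics/{n}2.png",read_camera(n)[:,:,::-1])
E
```

```text
1 [-0.12  0.16 -0.02] t 6.41 tcp [ 0.574  -0.2055  0.228 ] F [ 1.3  0.4 -0.1] w 0.425
2 [ 0.03  0.07 -0.04] t 6.73 tcp [ 0.5741 -0.2056  0.228 ] F [ 1.9  0.7 -1. ] w 0.427
3 [ 0.02 -0.15 -0.08] t 7.06 tcp [ 0.5741 -0.2056  0.228 ] F [ 4.1  0.7 -1.9] w 0.431
4 [-0.01 -0.44 -0.07] t 7.38 tcp [ 0.5743 -0.2056  0.228 ] F [ 4.4 -0.1 -3.2] w 0.429
5 [ 0.05 -0.54 -0.08] t 7.71 tcp [ 0.5743 -0.2057  0.228 ] F [ 4.9 -0.7 -2.7] w 0.432
6 [-0.05 -0.61 -0.05] t 8.03 tcp [ 0.5744 -0.2058  0.228 ] F [ 5.7 -0.9 -3.1] w 0.43
```

View pics/scene2.png

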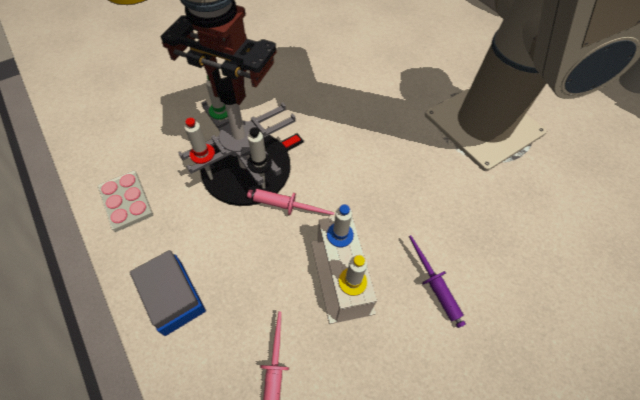

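View pics/side2.png

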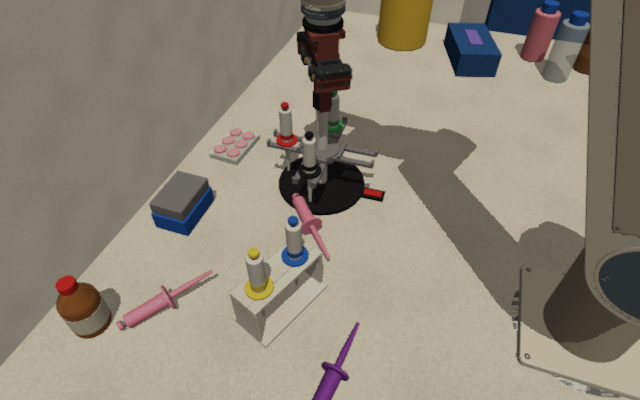

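The empty cradle now points toward the pointer in both views. Red is at (190,122), black at (254,132), and the pink one has been swept clear. Releasing, lifting and measuring.

```bash
python3 - <<'E'
from h import *
command_gripper(1.0); st("open")
p=list(get_tcp_pos()); movel([p[0],p[1],.37],v=.25)
B=[.5229,.0893]
move_pose([*B,.36],down(-21.7)); st("above blue",np.round(get_joint_pos(),2))
for n in ["scene","side"]:
    im=read_camera(n)[:,:,::-1]
    cv2.imwrite(f"pics/{n}3.png",im)
a=cv2.imread("pics/scene3.png")[60:220,160:320]; b=cv2.imread("pics/side3.png")[75:235,250:410]
cv2.imwrite("pics/c3.png",np.hstack([cv2.resize(x,(400,400),interpolation=3) for x in (a,b)]))
E
```

```text
open t 9.04 tcp [ 0.5739 -0.2056  0.228 ] F [ 0.1 -0.6  0.4] w 0.999
above blue [ 0.15  0.15  1.69 -0.    1.31  0.53] t 10.91 tcp [0.5232 0.0886 0.3596] F [-0.1  0.2 -0.5] w 1.002
```

View pics/c3.png

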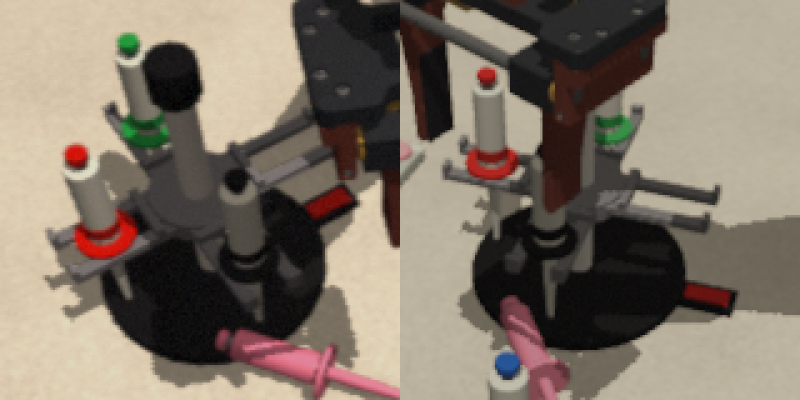

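```bash
python3 - <<'E'
from h import *
R=(atz("scene",(190.2,121.7),.210)+atz("side",(284.8,104.8),.210))/2
G=atz("scene",(210.8,76.6),.21);K=(atz("scene",(253.6,131.8),.21)+atz("side",(309.3,135),.21))/2
print(R,G,K); m=(G+K)/2; print("mid",m)
for A in (AX,m[:2],np.array([.574,-.206])):
  for p in (R,G,K):
    v=p[:2]-A; print(np.hypot(*v).round(4),np.degrees(np.arctan2(v[1],v[0])).round(1))
# lips outer ends of front cradle in side view
for uv in [((712-400)/2.5+250,222/2.5+75),((715-400)/2.5+250,190/2.5+75)]: print(atz("side",uv,.123))
E
```

```text
[ 0.65837694 -0.20549259  0.21      ] [ 0.57546007 -0.29250181  0.21      ] [ 0.57170355 -0.12169419  0.21      ]
mid [ 0.57358181 -0.207098    0.21      ]
0.0857 0.3
0.0865 -88.2
0.0843 90.7
0.0848 1.1
0.0854 -88.7
0.0854 91.3
0.0844 0.3
0.0865 -89.0
0.0843 91.6
[ 0.44326544 -0.18100442  0.123     ]
[ 0.45141339 -0.22452619  0.123     ]
```

The rotor is at +1.0°, so the cradle is at about −178.8° against the pointer at −178.6°. The cradle hanging point is near (0.4885, −0.208). Picking blue now.

```bash
python3 - <<'E'
from h import *
B=[.523,.0893]
r=movel([*B,.146],v=.15,until_force=8); st("down",r)
if not r:
    command_gripper(0); st("grip")
    movel([*B,.20],v=.12); st("lift"); movel([*B,.37],v=.2); st("lifted")
    for n in ["scene","side"]: cv2.imwrite(f"pics/{n}4.png",read_camera(n)[:,:,::-1])
    a=cv2.imread("pics/scene4.png"); b=cv2.imread("pics/side4.png")
    cv2.imwrite("pics/c4.png",np.vstack([cv2.resize(x,(480,300),interpolation=3) for x in (a,b)]))
E
```

```text
down False t 12.58 tcp [0.5236 0.0894 0.1467] F [-0.4  0.1  0.7] w 1.001
grip t 13.53 tcp [0.5229 0.0893 0.1459] F [ 0.5  1.1 -0.1] w 0.317
lift t 14.13 tcp [0.5227 0.0892 0.1997] F [ 0.  -0.1 -1.1] w 0.312
lifted t 15.13 tcp [0.5223 0.0892 0.3684] F [ 0.6  0.8 -1.1] w 0.315
```

View pics/c4.png

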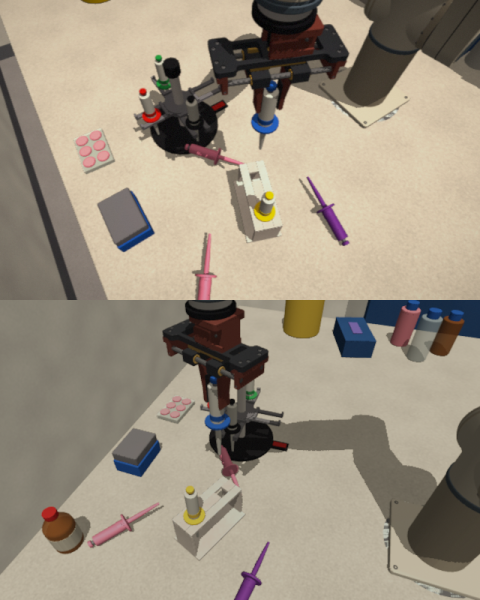

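Blue is held upright, weighing about 1 N, and yellow still stands in the rack. Moving over the cradle and checking before lowering.

```bash
python3 - <<'E'
from h import *
C=[.4885,-.208]
print(inverse_kinematics([*C,.37],down(90)),inverse_kinematics([*C,.16],down(90)))
move_pose([*C,.37],down(90)); st("above",np.round(get_joint_pos(),2))
r=movel([*C,.19],v=.15,until_force=6); st("hover",r)
for n in ["scene","side","wrist"]: cv2.imwrite(f"pics/{n}5.png",read_camera(n)[:,:,::-1])
a=cv2.imread("pics/scene5.png")[60:220,160:320]; b=cv2.imread("pics/side5.png")[75:235,270:430]
cv2.imwrite("pics/c5.png",np.hstack([cv2.resize(x,(400,400),interpolation=3) for x in (a,b)]))
E
```

```text
[-4.24957338e-01  1.39267565e-01  1.67122681e+00 -4.44089210e-16
  1.33109828e+00 -1.99575366e+00] [-4.24957338e-01  3.72337826e-01  1.88490365e+00 -4.44089210e-16
  8.84351181e-01 -1.99575366e+00]
above [-0.42  0.14  1.67  0.    1.33 -2.  ] t 17.39 tcp [ 0.4886 -0.2077  0.3699] F [-0.8 -1.1  0. ] w 0.312
hover False t 18.74 tcp [ 0.489  -0.2082  0.1908] F [-0.  -0.5 -0.5] w 0.316
```

View pics/c5.png

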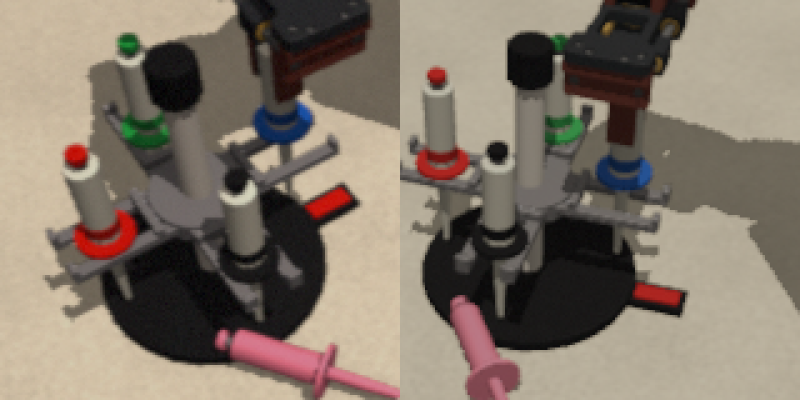

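View pics/wrist5.png

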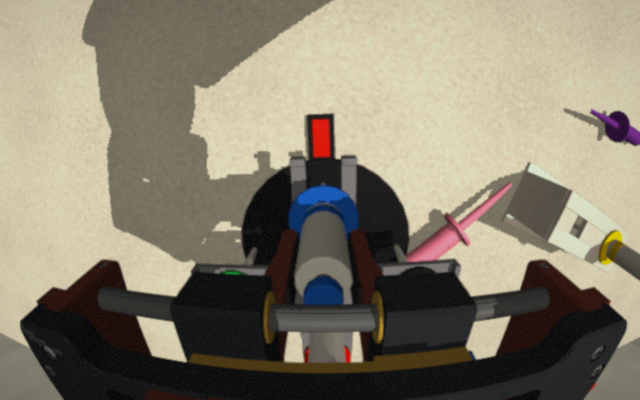

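The wrist view shows the blue flange centred at column 323, between the prongs at columns 297 and 349 and in line with the pointer. The stem is already inside the gap. Lowering.

```bash
python3 - <<'E'
from h import *
C=[.4885,-.208]
r=movel([*C,.1615],v=.05,until_force=4); st("low",r)
if not r:
    r=movel([*C,.157],v=.02,until_force=3); st("low2",r)
for n in ["scene","side"]: cv2.imwrite(f"pics/{n}6.png",read_camera(n)[:,:,::-1])
a=cv2.imread("pics/scene6.png")[60:220,160:320]; b=cv2.imread("pics/side6.png")[75:235,270:430]
cv2.imwrite("pics/c6.png",np.hstack([cv2.resize(x,(400,400),interpolation=3) for x in (a,b)]))
E
```

```text
low True t 19.47 tcp [ 0.4878 -0.2078  0.1609] F [-1.6 -0.8  5.9] w 0.309
```

View pics/c6.png

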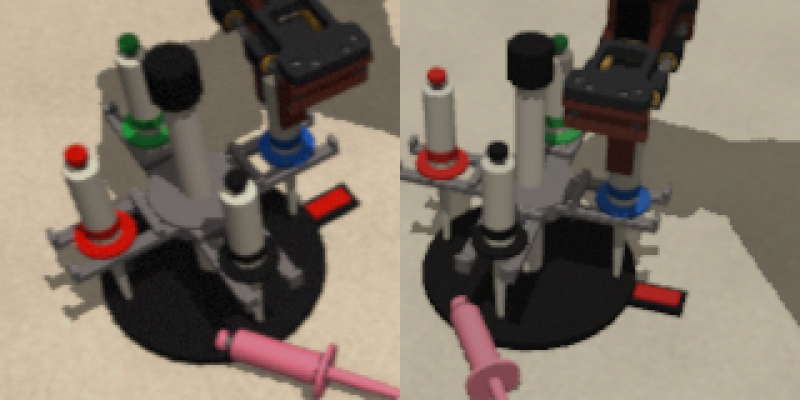

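The flange made contact at TCP z = 0.161, exactly the expected seating height, and it lies between lip and stop in both views. Releasing. I'll open only part way to stay clear of everything, then go straight up.

```bash
python3 - <<'E'
from h import *
command_gripper(.7); st("open")
p=list(get_tcp_pos()); movel([p[0],p[1],.33],v=.12); movel([.36,-.12,.40],v=.25); wait(.5); st("away")
for n in ["scene","side"]: cv2.imwrite(f"pics/{n}7.png",read_camera(n)[:,:,::-1])
a=cv2.imread("pics/scene7.png"); b=cv2.imread("pics/side7.png")
cv2.imwrite("pics/c7.png",np.hstack([cv2.resize(x,(400,400),interpolation=3) for x in (a[60:220,160:320],b[75:235,270:430])]))
cv2.imwrite("pics/f7.png",np.hstack([cv2.resize(x,(400,250),interpolation=3) for x in (a,b)]))
E
```

```text
open t 20.27 tcp [ 0.4874 -0.2075  0.1607] F [-0.1  0.1  0.9] w 0.7
away t 23.15 tcp [ 0.3601 -0.1201  0.3998] F [0.1 0.5 0.8] w 0.698
```

View pics/c7.png

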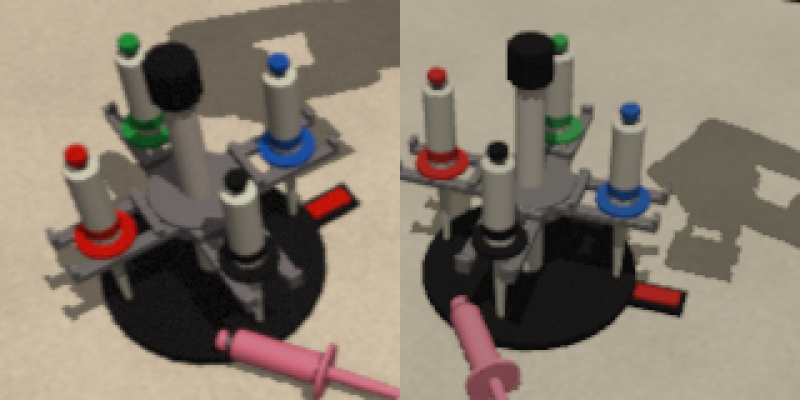

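View pics/f7.png

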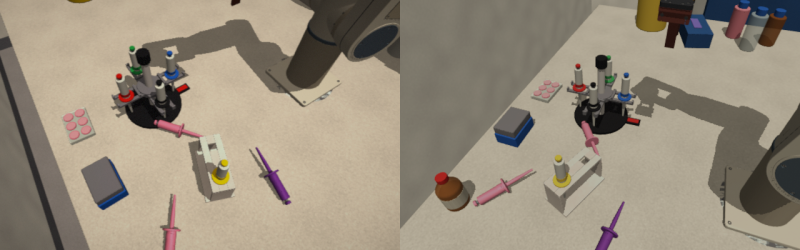

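```bash
python3 - <<'E'
from h import *
t,e=tri((271.5,84.3),(362,118.4)); print("blue top",t,e)
v=t[:2]-np.array([.5735,-.2065]); print(np.hypot(*v),np.degrees(np.arctan2(v[1],v[0])))
t,e=tri(((345-0)/1,0),(0,0)) if 0 else (None,None)
a=cv2.imread("pics/scene7.png");h=cv2.cvtColor(a,cv2.COLOR_BGR2HSV)
k,l,s,ce=cv2.connectedComponentsWithStats(cv2.inRange(h,(22,180,80),(32,255,255)));print([ce[i].round(1) for i in range(1,k) if s[i][4]>15])
job_done(); print(get_time())
E
```

```text
blue top [ 0.48585075 -0.20684954  0.21294385] 0.0010575970095015506
0.08764994691344512 -179.77151147142015
[array([125.9,   1.2]), array([358.7, 260.4]), array([351.3, 284.8])]
the job is handed in; nothing more can be done
the job is handed in; nothing more can be done
```

I turned the carousel about 77° clockwise by its knob, so the empty cradle faces the red pointer. I then took the blue pipette from the rack, hung it in that cradle, released it, backed the arm off and handed the job in. My last clock reading was about 23 s; the limit is 53 s.

**Last checks:**
- **Cradle:** after the turn it was at about −178.8°, and the pointer is at about −178.6°. The limit is 15°.
- **Blue pipette:** its top triangulates at 88 mm from the axis, −179.8° and 213 mm high. That is about 3 mm from the nominal hanging position, and it looks upright in both views.
- **Yellow pipette:** it shows at the same pixels as at the start, to 0.1 px.
- **Arm:** it was clear of everything at the end. The highest force I read was about 8 N.

**Decoys:** the pink and purple pipettes fell over on their own early on. One pink one lay across the carousel's foot, and the black pipette's stem pushed it aside during the turn without trouble.

No check failed or disagreed.

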